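Scoop lever knobs from the parts tray into the magnetic dish

TASK

Take the hand scoop, scoop the three loose round lever knobs out of the long parts tray, and tip them from low above it into the round steel dish so that all three lie in the dish (not in the square bin). Do not touch the knobs with the gripper's fingers. Then stand the scoop upright on the bench again, back where it stood, and let go.

Things in the scene. Friction and masses are not known exactly. Their poses are not given: they have to be found in the camera images.
- scoop_grip (a point): Where to grip the loose white plastic hand scoop (0.16 kg): a point in its black upright post, 22 mm (x) by 20 mm (y), 92 mm above the scoop's underside. z up; x points to the scoop's back, its open mouth faces -x. Grip from above across y, firmly (60 N or more). The post's top is 26 mm above this point, its back 11 mm behind; below 56 mm under this point is the pan.
- scoop_lip (a point): Middle of the scoop's front lip, on the underside: 99.5 mm ahead (-x) of scoop_grip and 92 mm below it; same axes. The smooth pan's floor is flat, 2 mm thick, 83 mm wide outside, 78 mm inside; no wall at the lip. Side walls 32 mm high, 18 mm in the front third; back wall 86 mm behind the lip, 36 mm high. Knobs slide out when it is tipped nose-down about 45 degrees.
- tray: Long blue plastic parts tray with the knobs, open on top, fixed. Origin: centre of its underside; x along it, y across. Inside 240 mm (x) by 102 mm (y); walls 4 mm thick, tops 34 mm above the bench; floor 4 mm thick. Its -x end is nearer the robot; all knobs lie in that half, over 30 mm from the middle: the scoop fits flat in the other half, mouth to -x, to be pushed along the floor to the -x end wall.
- knob1_center (a point): First of three identical round black lever knobs: a ball of 26 mm diameter standing on the 10 mm brass end of its insert, 26.5 mm high in all, 18 g, smooth. This point is the ball's centre, 13.5 mm above the tray's inner floor at the start.
- knob2_center (a point): Centre of the second knob, the same.
- knob3_center (a point): Centre of the third knob, the same.
- dish: Round steel parts dish, held to the bench by its magnet (fixed). Origin: centre of its underside. Rim 150 mm in diameter outside, 42 mm above the bench; flaring wall 3 mm thick; inner floor 4 mm above the bench, about 112 mm in diameter. The blue square bin (130 mm square, 55 mm high) elsewhere on the bench is not the target.

How it is judged:
On the way:
1. at least one knob rides in the scoop, which is lifted clear of the tray (height (world z) of scoop_grip above 0.15 m and ((x of knob1_center in the frame of scoop_grip between -0.105 and -0.01 m and z of knob1_center in the frame of scoop_grip between -0.092 and -0.03 m and y of knob1_center in the frame of scoop_grip between -0.042 and 0.042 m) or (x of knob2_center in the frame of scoop_grip between -0.105 and -0.01 m and z of knob2_center in the frame of scoop_grip between -0.092 and -0.03 m and y of knob2_center in the frame of scoop_grip between -0.042 and 0.042 m) or (x of knob3_center in the frame of scoop_grip between -0.105 and -0.01 m and z of knob3_center in the frame of scoop_grip between -0.092 and -0.03 m and y of knob3_center in the frame of scoop_grip between -0.042 and 0.042 m))), for 0.2 s.
At the end, for the whole second after the job is handed in: All three knobs lie inside the round dish (centre within 70 mm of the dish's axis, less than 50 mm above the bench); the scoop stands upright (within 8 degrees) on the bench within 50 mm of where it stood (horizontal distance between each of knob1_center, knob2_center, knob3_center and dish below 0.07 m and height (world z) of each of knob1_center, knob2_center, knob3_center below 0.05 m and distance of scoop_grip from where it was at the start of the episode below 0.05 m and angle between scoop_grip's own z axis and vertical below 0.15 rad); the robot touches nothing.
It fails at once if the gripper's fingers press on a knob (over 0.5 N) (contact force between the fingers and knob1 above 0.5 N or contact force between the fingers and knob2 above 0.5 N or contact force between the fingers and knob3 above 0.5 N).
It fails at once if a knob moves faster than 2 m/s (dropped from more than about 20 cm) (linear speed of any of knob1, knob2, knob3 above 2 m/s).
It also fails if it takes over 72 s, if anything falls off the work surface, if the arm or the gripper's body presses on something with over 40 N, if the wrist force passes 120 N, or if a joint passes its speed limit or range.

ROBOT

A 6-joint arm with a two-finger parallel gripper is mounted at the origin on the work surface. World frame = base frame: x ahead of the robot, y to its left, z up, the work surface at z = 0. Lengths are in m, angles in rad, forces in N, time in s.
With the tool pointing down it reaches from about 0.275 to 0.875 m from the base axis. Payload 12.5 kg.
Tool frame: the origin (TCP) lies midway between the tips of the shut fingers; the grasp point (between the pads) lies 19 mm behind it; z points along the fingers, y is the line along which they close (so a half turn about z gives the same grasp; the last joint's range is limited). The gripper opens to 85 mm and grips with 20 to 120 N. Pads are 22 mm wide; open, the fingers measure 114 mm over their backs; the gripper's body (76 mm by 85 mm) begins 54 mm behind the grasp point. The pads swing forward as they close: fully open they stand 13 mm farther back than shut.
Start: joints at [-0.085, 0.351, 1.652, -0, 1.139, -0.085], TCP at [0.55, 0, 0.231] pointing down, gripper open.
Joint ranges: [-2.75, 2.75], [-0.79, 2.1], [0.01, 2.65], [-1.57, 4.71], [0.07, 3.14], [-2.87, 2.87]. Speed limits (rad/s): [2.22, 2.22, 2.79, 3.14, 3.14, 3.14].

INTERFACE

Orientations are given as a rotation vector (axis times angle).
In Python, from station import r, capture, camera_model, job gives the robot as it stands.
- The arm moves only by the tool step_arm, never from a script. Its argument "commands" is a list of rows, each a list of 7 numbers: the shift along the tool's x, y, z in cm, then the turn, a rotation vector about the tool's x, y, z in rad, then the finger opening in cm, from 0 to 8.54. A call has 1 to 5 rows; each row shifts and turns the commanded pose from where the row before left it, along the tool's axes as they then stand; what a row does not reach is not made up. A row lasts 1/8 s, in which the tool goes at most 62.5 mm and 10.7 degrees, less where a joint would pass 70% of its speed; a pose out of reach is approached as far as the arm can. A call is refused whole if a number of a shift passes 6.25 or a number of a turn 0.188, either way. A call with a gripper value outside its range is refused whole. The fingers move at their own pace and stop on an object; "squeeze" is the grip in N (left out, the last holds). Time passes only in rows, so rows that do not move let the fingers close. It gives the time, the measured TCP pose, the force, the opening and the grip force at its end, in the units of the state.
- r.read_state(): the state, without advancing time (a new reading comes with each control period).
- capture(name): name is "scene" or "side" or "wrist"; returns the picture (384x512x3 uint8, red, green, blue); there is no depth.
- camera_model(name): a dict with "camera_matrix" (3x3 intrinsics, pixels), "extrinsics" (4x4, takes a point from world to camera coordinates). Camera axes: x right, y up, looking along -z (the intrinsics and any distortion apply to the point x, -y, -z); pixel columns grow to the right and rows downward; lengths in m; the calibration is good to about 2 mm. A picture is of the moment at which its call begins: read the wrist's pose just before it. camera_model takes no time and is no camera call; for the wrist camera it gives the pose at the moment of the call.
- job.close_job(): hands the job in; it is judged then, once.
The state is a dict: "clock": time; "joint_pos": joint angles; "qvel": joint speeds; "tau": joint torques, N m; "eef_pos": TCP position; "orientation": TCP orientation; "contact_force": force on the tool from outside, world axes, zero at the start; "wrist_torque": the same for the moment, N m; "width": finger opening in m; "grasp_force": force on a finger pad.
Only numpy, scipy, OpenCV 4.12 (cv2) and the standard library are available. Lean on these libraries where they do the work, as an engineer would, in place of code of your own. Each camera call takes 0.05 s, during which the arm holds its last target. There are 200 camera calls.

## Working session

There is one attempt and no reset: what is moved stays moved. The work goes in short steps, Python scripts to look and compute and a tool call to move; the robot and the scene stay as the last step left them, time stands still between calls to the robot, and variables do not carry over. Pictures are saved under pics/ and viewed, at most 13 in all, crops included, and the job is handed in when it is done.

Besides the shell and the picture viewer there is one more tool, called after ">>>" by a JSON object that holds its "name" and its "arguments", one argument or row to a line. step_arm: Moves the arm, as the interface text tells. Its arguments: {"type":"object","properties":{"commands":{"type":"array"},"squeeze":{"type":"number"}},"required":["commands"]}

```bash
mkdir -p pics
cat > h.py <<'E'
import numpy as np, cv2
from station import r, capture, camera_model, job
def P(m):
    return np.array(m["camera_matrix"]),np.array(m["extrinsics"])
def ray(m,uv):
    K,E=P(m); d=np.linalg.inv(K)@[uv[0],uv[1],1.]; d=np.array([d[0],-d[1],-d[2]])
    R=E[:3,:3]; return -R.T@E[:3,3], R.T@d
def onz(m,uv,z):
    o,d=ray(m,uv); return o+d*(z-o[2])/d[2]
def tri(rays):
    A=np.zeros((3,3));b=np.zeros(3)
    for o,d in rays:
        d=d/np.linalg.norm(d);M=np.eye(3)-np.outer(d,d);A+=M;b+=M@o
    return np.linalg.solve(A,b)
def proj(m,p):
    K,E=P(m);c=E[:3,:3]@p+E[:3,3];q=K@[c[0],-c[1],-c[2]];return q[:2]/q[2]
E
python3 - <<'E'
from h import *
a=capture("scene");b=capture("side")
m=camera_model("scene");print(m.keys(),[k for k in m if k not in("camera_matrix","extrinsics")])
for n in("scene","side"):
    o,d=ray(camera_model(n),(256,192));print(n,o.round(3),d.round(3))
cv2.imwrite("pics/a_s.png",cv2.resize(a[...,::-1],(800,600)));cv2.imwrite("pics/b_s.png",cv2.resize(b[...,::-1],(800,600)))
np.save("a.npy",a);np.save("b.npy",b)
s=r.read_state();print(s["clock"],s["orientation"])
E
```

```text
dict_keys(['camera_matrix', 'extrinsics']) []
scene [ 0.849 -0.519  1.083] [-0.284  0.448 -0.848]
side [ 0.151 -0.465  0.748] [ 0.427  0.513 -0.745]
0.1 [-2.22090920e+00 -2.22094353e+00  1.01223389e-03]
```

View pics/a_s.png

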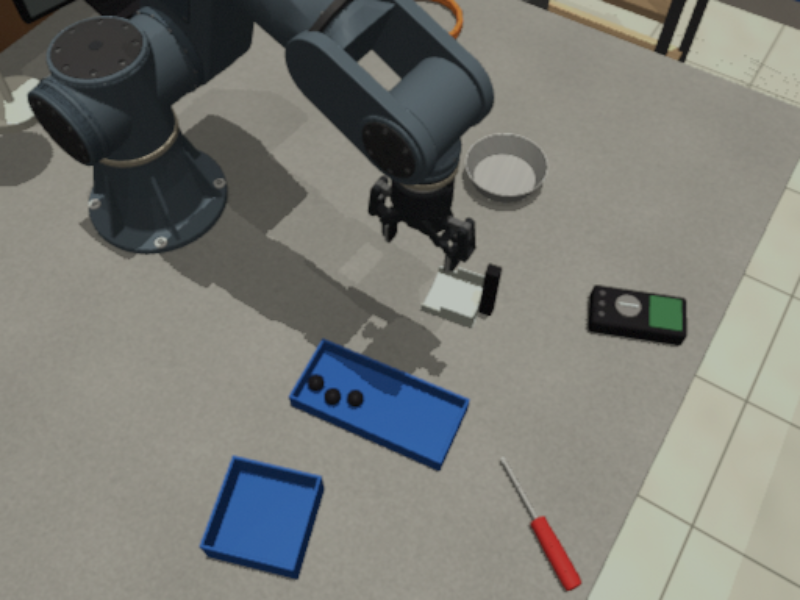

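View pics/b_s.png

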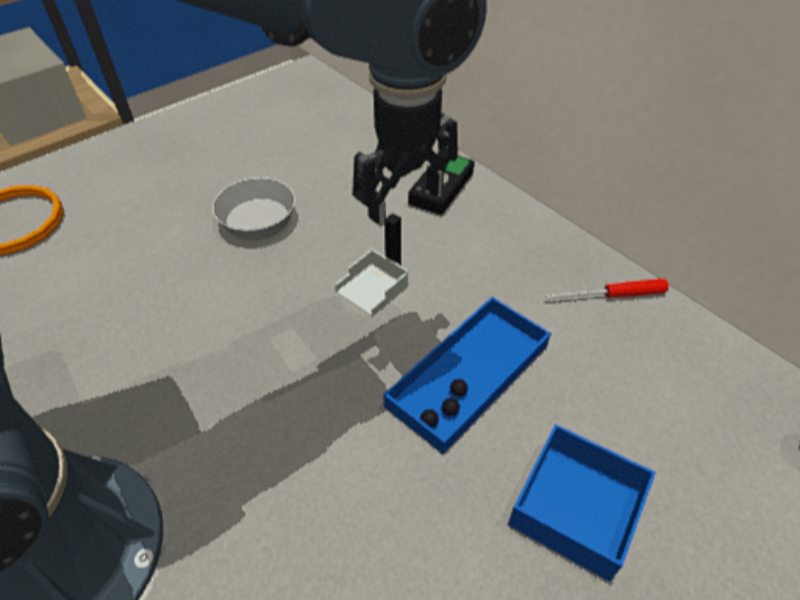

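The scene view shows the pan at about (455,295), the post top at (494,268), the tray corners at (323,342), (468,402), (440,464) and (291,400), the knobs at (316,382), (333,397) and (355,398), and the dish at (506,165). The side view shows the post top at (393,217), the knobs at (430,418), (450,407) and (459,387), and the dish at (254,208).

Run:
```python
from h import *
ms={n:camera_model(n) for n in("scene","side")}
f=lambda p:((p[0]+.5)*.64-.5,(p[1]+.5)*.64-.5)
T=lambda a,b:tri([ray(ms["scene"],f(a)),ray(ms["side"],f(b))])
pts=dict(NL=((323,342),(386,398)),NR=((291,400),(443,446)),FL=((468,402),(492,299)),FR=((440,464),(549,333)),
post=((494,268),(393,217)),lipL=((437,274),(336,288)),lipR=((422,306),(372,313)),
kA=((316,382),(430,418)),kB=((333,397),(450,407)),kC=((355,398),(459,387)),rimL=((466,165),(213,207)),)
for k,v in pts.items(): print(k,T(*v).round(4))
# masks
for n,fn in(("scene","a.npy"),("side","b.npy")):
    im=np.load(fn);h=cv2.cvtColor(im,cv2.COLOR_RGB2HSV);m=ms[n]
    blue=cv2.inRange(h,(100,120,40),(125,255,255));
    cs=[c for c in cv2.findContours(blue,cv2.RETR_EXTERNAL,2)[0] if cv2.contourArea(c)>1200]
    for c in cs:
        q=np.array([onz(m,p[0],.034)[:2] for p in c],np.float32);rc=cv2.minAreaRect(q)
        x,y,w,hh=cv2.boundingRect(c);print(n,"blue",(x,y,w,hh),rc)
        hull=np.zeros_like(blue);cv2.drawContours(hull,[cv2.convexHull(c)],-1,255,-1)
        k=cv2.bitwise_and(hull,cv2.inRange(im.max(2),0,45))
        N,_,st,ce=cv2.connectedComponentsWithStats(k)
        for i in range(1,N):
            if st[i,4]>25: print("   knob",st[i],ce[i].round(1),onz(m,ce[i],.0175).round(4))
    # scoop black post
    # white pan
    w=cv2.inRange(h,(0,0,185),(180,40,255))
    N,_,st,ce=cv2.connectedComponentsWithStats(w)
    for i in range(1,N):
        if st[i,4]>150: print(n,"white",st[i],ce[i].round(1))
    # dish
    c=f((506,165)) if n=="scene" else f((254,208))
```

```text
NL [ 0.4339 -0.0924  0.0233]
NR [ 0.4478 -0.1963  0.0157]
FL [ 0.6779 -0.0591  0.0257]
FR [ 0.6922 -0.1646  0.0281]
post [0.6166 0.1135 0.1174]
lipL [0.5119 0.131  0.0054]
lipR [0.5253 0.0577 0.0037]
kA [ 0.4627 -0.1526  0.0163]
kB [ 0.4976 -0.1566  0.0121]
kC [ 0.5282 -0.1418  0.0161]
rimL [0.4374 0.355  0.056 ]
scene blue (128, 292, 79, 78) ((0.5252246856689453, -0.3596303164958954), (0.14036567509174347, 0.14066137373447418), 19.175798416137695)
scene blue (185, 217, 115, 84) ((0.56471186876297, -0.13288971781730652), (0.24988609552383423, 0.1200418770313263), 7.561286449432373)
   knob [197 240  10  10  77] [201.7 244.7] [ 0.4627 -0.1527  0.0175]
   knob [208 249  10  10  76] [212.4 253.6] [ 0.4978 -0.1581  0.0175]
   knob [223 250   9  10  72] [227.1 254.8] [ 0.529  -0.1419  0.0175]
scene white [387   5  32  17 212] [404.6  13. ]
scene white [475   9  21  19 188] [485.3  17.6]
scene white [450  12  32  38 460] [462.1  33.8]
scene white [  4  51  20  28 267] [12.3 66.8]
scene white [482 143  30  44 770] [497.2 166.4]
scene white [272 175  36  27 591] [289.9 188.8]
scene white [ 4
[... 355 characters left out ...]
 (325, 272, 95, 100) ((0.5241141319274902, -0.36206603050231934), (0.15653057396411896, 0.13241590559482574), 19.12689208984375)
side blue (246, 190, 106, 100) ((0.5541456937789917, -0.13500714302062988), (0.260495662689209, 0.11850602179765701), 7.618595123291016)
   knob [289 243  10  10  74] [293.3 248. ] [ 0.5262 -0.1438  0.0175]
   knob [283 255  11  11  87] [287.9 260.2] [ 0.4954 -0.1593  0.0175]
   knob [270 263  10  10  71] [274.9 267.2] [ 0.4621 -0.1543  0.0175]
side blue (58, 0, 119, 63) ((0.7333845496177673, 1.1253763437271118), (0.5786994099617004, 0.3855351209640503), 76.51079559326172)
side white [146 128  31  18 255] [159.3 136.5]
side white [217 170  37  31 586] [234.9 184.2]
```

>>> {"name": "step_arm", "arguments": {
  "commands": [
    [3.8,2.2,0,0,0,0,8.5],
    [3.8,2.2,0,0,0,0,8.5],
    [3.75,2.2,0,0,0,0,8.5],
    [0,0,0,0,0,0.17,8.5],
    [0,0,0,0,0,0.17,8.5]
  ]
}}

```text
clock: 0.72
eef_pos: [0.6159, 0.1141, 0.2306]
orientation: [-2.569, -1.807, 0.002]
contact_force: [-0.1, -0.7, 0.0]
width: 0.0849
grasp_force: 0.0
```

>>> {"name": "step_arm", "arguments": {
  "commands": [
    [0,0,0,0,0,0.173,8.5],
    [0,0,0,0,0,0.173,8.5],
    [0,0,0,0,0,0.173,8.5],
    [0,0,0,0,0,0.173,8.5],
    [0,0,0,0,0,0.173,8.5]
  ]
}}

```text
clock: 1.35
eef_pos: [0.6158, 0.1135, 0.2309]
orientation: [-3.091, -0.563, 0.001]
contact_force: [0.4, 0.4, 0.1]
width: 0.085
grasp_force: 0.0
```

>>> {"name": "step_arm", "arguments": {
  "commands": [
    [0,0,0,0,0,0.173,8.5],
    [0,0,0,0,0,0,8.5]
  ]
}}

```text
clock: 1.6
eef_pos: [0.6158, 0.1135, 0.2309]
orientation: [3.127, 0.304, -0.001]
contact_force: [0.5, 0.3, 0.8]
width: 0.0846
grasp_force: 0.0
```

```bash
cat >> h.py <<'E'
from scipy.spatial.transform import Rotation as Ro
def st():
    s=r.read_state();R=Ro.from_rotvec(s["orientation"]).as_matrix()
    print("t",s["clock"],"p",np.round(s["eef_pos"],4),"xaz",np.degrees(np.arctan2(R[1,0],R[0,0])).round(2),"q",np.round(s["joint_pos"],3),"F",np.round(s["contact_force"],1),"w",s["width"],s["grasp_force"]);return s,R
E
python3 - <<'E'
from h import *
st()
a=capture("wrist");m=camera_model("wrist");print(ray(m,(256,192)))
b=capture("scene");c=capture("side");np.save("a2.npy",b);np.save("b2.npy",c);np.save("w.npy",a)
b=b[60:280,160:400]
cv2.imwrite("pics/w1.png",np.vstack([np.hstack([a[...,::-1][:300,56:456],cv2.resize(b[...,::-1],(400,300))]),np.hstack([cv2.resize(c[100:280,130:370][...,::-1],(400,300)),np.zeros((300,400,3),np.uint8)])]))
cv2.imwrite("pics/w1.png",np.hstack([cv2.resize(a[...,::-1],(400,300)),cv2.resize(b[...,::-1],(400,300))]))
E
```

```text
t 1.6 p [0.6158 0.1135 0.2309] xaz 11.11 q [ 0.108  0.49   1.442 -0.     1.21   1.485] F [0.5 0.3 0.8] w 0.08464134607446794 0.0
(array([0.68329961, 0.12738404, 0.3732609 ]), array([-0.27121265, -0.06854887, -0.96019267]))
```

View pics/w1.png

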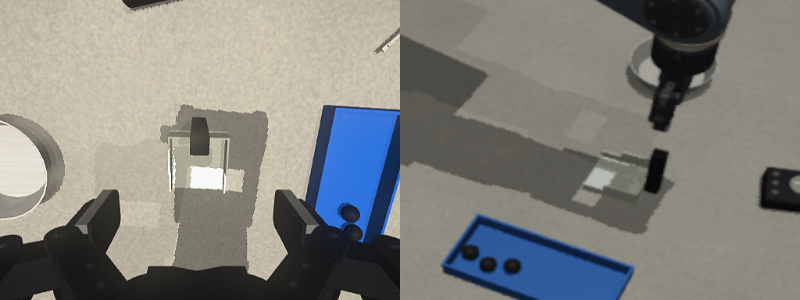

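The wrist crop on the left shows the post at about (200,135), upright and centred between the fingers. The pan is square to the gripper, the dish is at the left and the tray at the right.

Run:
```python
from h import *
s,R=st();m=camera_model("wrist");a=np.load("w.npy")
k=cv2.inRange(a.max(2),0,70);k[:130]=0;k[215:]=0;k[:,:225]=0;k[:,295:]=0
N,_,S,C=cv2.connectedComponentsWithStats(k)
i=1+np.argmax(S[1:,4]);print(S[i],C[i])
x,y,w,h,_=S[i]
rows=[(yy,np.where(k[yy])[0].min(),np.where(k[yy])[0].max()) for yy in range(y,y+h,6)];print(rows)
inner=a[y:y+h,x+w//2].max(1);print(inner)
X=lambda p:(R.T@(p-s["eef_pos"]))[:2].round(4)
for z in(.118,):
  for q in((x,y),(x+w,y),(x+w/2,y),(x,y+h),(x+w,y+h)): print(z,q,X(onz(m,q,z)))
# tray corners/knobs seen by wrist; triangulate post top from scene2
ms=camera_model("scene")
b=np.load("a2.npy");k=cv2.inRange(b.max(2),0,60);N,_,S,C=cv2.connectedComponentsWithStats(k[130:190,290:345])
for i in range(1,N):
  if S[i,4]>30:print("scene post",S[i],C[i]+[290,130])
```

```text
t 1.75 p [0.6159 0.1135 0.2311] xaz 11.25 q [ 0.108  0.49   1.441 -0.     1.21   1.482] F [ 0.1 -0.5 -1. ] w 0.08530986865248862 0.0
[243 151  25  48 656] [256.375      175.13567073]
[(151, np.int64(246), np.int64(262)), (157, np.int64(245), np.int64(264)), (163, np.int64(245), np.int64(265)), (169, np.int64(244), np.int64(266)), (175, np.int64(267), np.int64(267)), (181, np.int64(262), np.int64(267)), (187, np.int64(244), np.int64(267)), (193, np.int64(243), np.int64(267))]
[60 65 63 64 65 64 65 63 64 66 66 65 65 68 71 71 71 73 70 72 74 76 77 78
 81 78 78 78 78 76 76 75 73 71 72 70 71 69 69 65 69 65 69 68 67 65 60 66]
0.118 (np.int32(243), np.int32(151)) [ 0.0276 -0.0068]
0.118 (np.int32(268), np.int32(151)) [0.0276 0.0125]
0.118 (np.float64(255.5), np.int32(151)) [0.0276 0.0028]
0.118 (np.int32(243), np.int32(199)) [-0.0112 -0.007 ]
0.118 (np.int32(268), np.int32(199)) [-0.0112  0.013 ]
scene post [ 19   0  22  27 347] [317.79827089 140.87608069]
scene post [ 18  39  13  21 190] [313.96842105 179.61052632]
```

>>> {"name": "step_arm", "arguments": {
  "commands": [
    [0,0.3,4,0,0,0,8.5],
    [0,0,4,0,0,0,8.5],
    [0,0,4,0,0,0,8.5],
    [0,0,2.5,0,0,0,8.5],
    [0,0,1.3,0,0,0,8.5]
  ],
  "squeeze": 90
}}

```text
clock: 2.38
eef_pos: [0.616, 0.1105, 0.0719]
orientation: [3.127, 0.305, -0.003]
contact_force: [1.1, -0.4, 0.6]
width: 0.0853
grasp_force: 0.0
```

>>> {"name": "step_arm", "arguments": {
  "commands": [
    [0,0,0,0,0,0,5],
    [0,0,0,0,0,0,3],
    [0,0,0,0,0,0,1],
    [0,0,0,0,0,0,0],
    [0,0,0,0,0,0,0]
  ]
}}

```text
clock: 3.0
eef_pos: [0.6172, 0.1107, 0.0743]
orientation: [-3.127, -0.303, -0.003]
contact_force: [-0.5, -0.2, 5.9]
width: 0.0191
grasp_force: 88.2
```

>>> {"name": "step_arm", "arguments": {
  "commands": [
    [0,0,0,0,0,0,0],
    [0,0,0,0,0,0,0]
  ]
}}

```text
clock: 3.25
eef_pos: [0.6172, 0.1107, 0.0743]
orientation: [-3.127, -0.302, -0.003]
contact_force: [-0.8, 0.3, 6.0]
width: 0.0194
grasp_force: 88.2
```

>>> {"name": "step_arm", "arguments": {
  "commands": [
    [0,0,-2,0,0,0,0],
    [0,0,-4,0,0,0,0],
    [0,0,-5,0,0,0,0],
    [0,0,-4,0,0,0,0],
    [0,3,0,0,0,0,0]
  ]
}}

```text
clock: 3.88
eef_pos: [0.6235, 0.0822, 0.2283]
orientation: [-3.127, -0.306, -0.011]
contact_force: [-0.3, -0.4, -3.3]
width: 0.019
grasp_force: 87.7
```

>>> {"name": "step_arm", "arguments": {
  "commands": [
    [-0.1,5,0,0,0,0,0],
    [-0.1,5.35,0,0,0,0,0],
    [-0.1,5,0,0,0,0,0],
    [-0.1,5,0,0,0,0,0],
    [0,0,0,0,0,0.062,0]
  ]
}}

```text
clock: 4.5
eef_pos: [0.6573, -0.1228, 0.2241]
orientation: [3.135, 0.198, 0.001]
contact_force: [0.1, 1.3, -1.5]
width: 0.019
grasp_force: 88.1
```

>>> {"name": "step_arm", "arguments": {
  "commands": [
    [0,0,0,0,0,0,0],
    [0,0,0,0,0,0,0]
  ]
}}

```text
clock: 4.75
eef_pos: [0.6573, -0.1188, 0.2239]
orientation: [3.135, 0.208, 0.0]
contact_force: [0.3, 0.4, -2.9]
width: 0.0189
grasp_force: 88.1
```

Run:
```python
from h import *
st()
a=capture("wrist");c=capture("side");b=capture("scene");np.save("w3.npy",a);np.save("b3.npy",c);np.save("a3.npy",b)
cv2.imwrite("pics/w3.png",np.hstack([cv2.resize(a[...,::-1],(400,300)),cv2.resize(c[90:300,150:430][...,::-1],(400,300))]))
```

```text
t 4.75 p [ 0.6573 -0.1188  0.2239] xaz 7.61 q [-0.249  0.574  1.323  0.     1.244  1.19 ] F [ 0.3  0.4 -2.9] w 0.018892201129545694 88.12464594841003
```

View pics/w3.png

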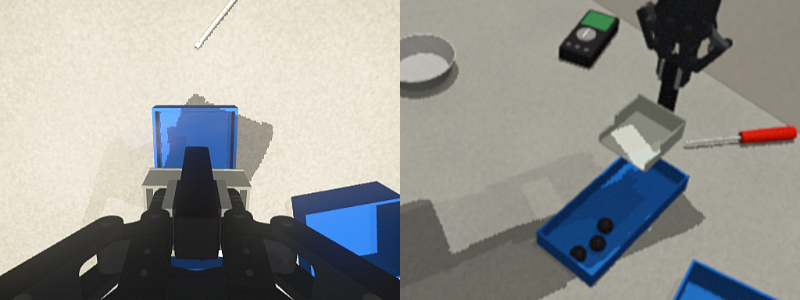

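The left half shows the tray's far end, with rim corners near (153,107) and (238,106), nearly centred behind the scoop. The right half shows the scoop level above the far half and the knobs untouched.

Run:
```python
from h import *
s,R=st();m=camera_model("wrist");a=np.load("w3.npy")
h=cv2.cvtColor(a,cv2.COLOR_RGB2HSV);k=cv2.inRange(h,(100,90,30),(125,255,255));k[:,340:]=0;k[230:]=0
X=lambda p:(R.T@(p-s["eef_pos"]))[:2].round(4)
for v in (140,150,165,180,195,205):
    c=np.where(k[v])[0]
    c=c[(c>150)&(c<340)]
    if len(c): print(v,c.min(),c.max(),[X(onz(m,(u,v),.034)) for u in(c.min(),c.max())])
for u in (215,230,250,270,290):
    c=np.where(k[:,u])[0]; print(u,c.min(),X(onz(m,(u,c.min()),.034)))
# knobs
for n,f in(("scene","a3.npy"),("side","b3.npy")):
    im=np.load(f);hh=cv2.cvtColor(im,cv2.COLOR_RGB2HSV);mm=camera_model(n);bl=cv2.inRange(hh,(100,120,40),(125,255,255))
    for c in cv2.findContours(bl,0,2)[0]:
        x,y,w,hg=cv2.boundingRect(c)
        if cv2.contourArea(c)>1200 and x>180 and y>100:
            H=np.zeros_like(bl);cv2.drawContours(H,[cv2.convexHull(c)],-1,255,-1);kk=cv2.bitwise_and(H,cv2.inRange(im.max(2),0,45))
            N,_,S,C=cv2.connectedComponentsWithStats(kk)
            for i in range(1,N):
                if 40<S[i,4]<110: print(n,C[i].round(1),X(onz(mm,C[i],.0175)))
# dish: bright-grey rim extents clicked
```

```text
t 4.9 p [ 0.6574 -0.1188  0.2236] xaz 7.58 q [-0.248  0.575  1.323 -0.     1.243  1.19 ] F [-0.2 -0.6 -1.6] w 0.019167563731888323 88.12345862388611
140 194 304 [array([ 0.0262, -0.0573]), array([0.0262, 0.052 ])]
150 195 303 [array([ 0.0162, -0.0568]), array([0.0162, 0.0514])]
165 196 303 [array([ 0.0009, -0.0565]), array([0.0009, 0.052 ])]
180 196 302 [array([-0.0148, -0.0572]), array([-0.0148,  0.0517])]
195 197 302 [array([-0.0309, -0.0569]), array([-0.0308,  0.0524])]
205 198 301 [array([-0.0418, -0.0563]), array([-0.0418,  0.0518])]
215 135 [ 0.0311 -0.0363]
230 135 [ 0.0311 -0.0215]
250 135 [ 0.0311 -0.0017]
270 135 [0.0311 0.0181]
290 135 [0.0311 0.0379]
scene [201.5 244.5] [-0.1982  0.0075]
scene [280.1 249.8] [-0.0214 -0.0589]
scene [212.4 253.4] [-0.1636  0.0173]
scene [226.9 254.5] [-0.1311  0.0055]
side [293.2 247.6] [-0.1328  0.0068]
side [288.  259.9] [-0.1654  0.0185]
side [274.7 266.9] [-0.198   0.0087]
```

>>> {"name": "step_arm", "arguments": {
  "commands": [
    [0,0,4,0,0,0,0],
    [0,0,4,0,0,0,0],
    [0,0,4,0,0,0,0],
    [0,0,1.7,0,0,0,0],
    [0,0,0.5,0,0,0,0]
  ]
}}

```text
clock: 5.52
eef_pos: [0.6574, -0.1192, 0.0811]
orientation: [-3.135, -0.206, 0.001]
contact_force: [0.3, 0.4, -0.8]
width: 0.019
grasp_force: 88.1
```

>>> {"name": "step_arm", "arguments": {
  "commands": [
    [0,0,0.3,0,0,0,0],
    [0,0,0.1,0,0,0,0]
  ]
}}

```text
clock: 5.78
eef_pos: [0.658, -0.1195, 0.0784]
orientation: [3.134, 0.205, 0.003]
contact_force: [0.2, -0.2, -1.2]
width: 0.0191
grasp_force: 88.1
```

>>> {"name": "step_arm", "arguments": {
  "commands": [
    [0,0,0.1,0,0,0,0],
    [-0.8,0,0,0,0,0,0],
    [-0.8,0,0,0,0,0,0],
    [-0.8,0,0,0,0,0,0],
    [-0.8,0,0,0,0,0,0]
  ]
}}

```text
clock: 6.4
eef_pos: [0.6269, -0.1239, 0.0783]
orientation: [3.134, 0.205, 0.006]
contact_force: [3.6, 0.1, 5.9]
width: 0.0193
grasp_force: 89.2
```

>>> {"name": "step_arm", "arguments": {
  "commands": [
    [-0.8,0,0,0,0,0,0],
    [-0.8,0,0,0,0,0,0],
    [-0.8,0,0,0,0,0,0],
    [-0.8,0,0,0,0,0,0],
    [-0.8,0,0,0,0,0,0]
  ]
}}

```text
clock: 7.02
eef_pos: [0.5874, -0.1292, 0.0783]
orientation: [3.134, 0.205, 0.007]
contact_force: [2.6, 0.8, 7.2]
width: 0.0195
grasp_force: 89.2
```

>>> {"name": "step_arm", "arguments": {
  "commands": [
    [-0.8,0,0,0,0,0,0],
    [-0.8,0,0,0,0,0,0],
    [-0.6,0,0,0,0,0,0]
  ]
}}

```text
clock: 7.4
eef_pos: [0.5656, -0.1321, 0.0783]
orientation: [3.133, 0.205, 0.007]
contact_force: [2.3, 0.2, 6.1]
width: 0.0191
grasp_force: 89.4
```

Run:
```python
from h import *
st()
b=capture("scene");c=capture("side")
cv2.imwrite("pics/w4.png",np.hstack([cv2.resize(b[195:315,165:325][...,::-1],(400,300)),cv2.resize(c[180:300,220:380][...,::-1],(400,300))]))
```

```text
t 7.4 p [ 0.5656 -0.1321  0.0783] xaz 7.48 q [-0.31   0.598  1.689  0.     0.85   1.13 ] F [2.3 0.2 6.1] w 0.01910482507063762 89.38632488250732
```

View pics/w4.png

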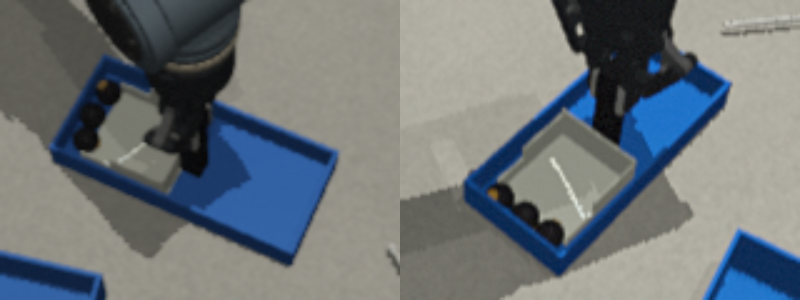

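Both views show the three knobs tipped over in a slanted row at the near wall, in front of the lip, about 2 cm short of it. I'll keep pushing slowly.

>>> {"name": "step_arm", "arguments": {
  "commands": [
    [-0.4,0,0,0,0,0,0],
    [-0.4,0,0,0,0,0,0],
    [-0.4,0,0,0,0,0,0],
    [-0.3,0,0,0,0,0,0]
  ]
}}

```text
clock: 8.0
eef_pos: [0.5509, -0.1341, 0.0783]
orientation: [3.133, 0.205, 0.007]
contact_force: [2.3, 0.2, 6.6]
width: 0.0189
grasp_force: 89.4
```

Run:
```python
from h import *
st()
b=capture("scene");c=capture("side")
cv2.imwrite("pics/w5.png",np.hstack([cv2.resize(b[205:280,175:275][...,::-1],(400,300)),cv2.resize(c[210:300,230:350][...,::-1],(400,300))]))
```

```text
t 8.0 p [ 0.5509 -0.1341  0.0783] xaz 7.48 q [-0.321  0.578  1.727  0.     0.831  1.119] F [2.3 0.2 6.6] w 0.018877956021396344 89.3958055973053
```

View pics/w5.png

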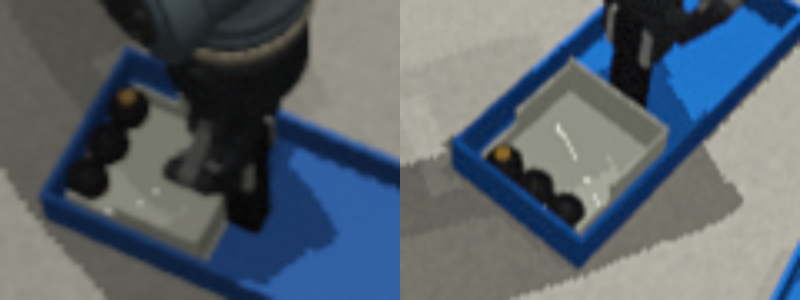

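The knobs are now inside the mouth with the lip about 6 mm from the wall. I'll close the gap and then tilt the nose up.

>>> {"name": "step_arm", "arguments": {
  "commands": [
    [-0.3,0,0,0,0,0,0],
    [-0.15,0,0,0,0,0,0]
  ]
}}

```text
clock: 8.35
eef_pos: [0.5466, -0.1347, 0.0784]
orientation: [3.133, 0.205, 0.007]
contact_force: [2.3, -0.1, 7.4]
width: 0.019
grasp_force: 89.4
```

>>> {"name": "step_arm", "arguments": {
  "commands": [
    [0.35,0,-0.1,0,-0.05,0,0],
    [0.35,0,-0.1,0,-0.05,0,0],
    [0.35,0,-0.1,0,-0.05,0,0],
    [0.35,0,-0.1,0,-0.05,0,0],
    [0.35,0,-0.1,0,-0.05,0,0]
  ]
}}

```text
clock: 8.98
eef_pos: [0.5631, -0.132, 0.0803]
orientation: [3.094, 0.202, -0.389]
contact_force: [-0.6, -0.1, -1.4]
width: 0.0189
grasp_force: 88.1
```

Run:
```python
from h import *
st()
b=capture("scene");c=capture("side")
cv2.imwrite("pics/w6.png",np.hstack([cv2.resize(b[205:280,175:275][...,::-1],(400,300)),cv2.resize(c[210:300,230:350][...,::-1],(400,300))]))
```

```text
t 8.975 p [ 0.5631 -0.132   0.0803] xaz 7.48 q [-0.266  0.697  1.518 -0.105  1.16   1.227] F [-0.6 -0.1 -1.4] w 0.018908221857714007 88.11476469039917
```

View pics/w6.png

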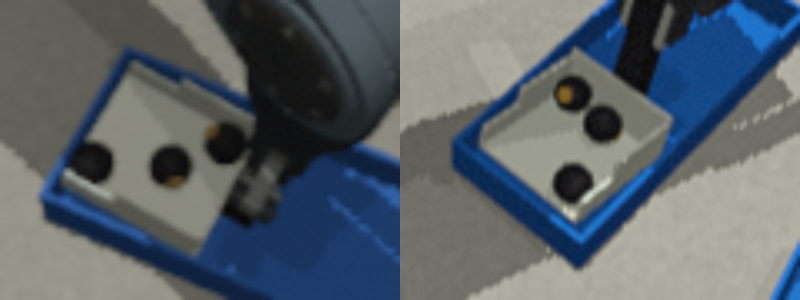

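The scoop is tilted about 14 degrees and all three knobs are in the pan. Two have rolled back, and one is still near the front right. I'll tilt a little more and wait.

>>> {"name": "step_arm", "arguments": {
  "commands": [
    [0.3,0,-0.2,0,-0.05,0,0],
    [0.2,0,-0.2,0,-0.05,0,0],
    [0,0,0,0,0,0,0],
    [0,0,0,0,0,0,0]
  ]
}}

```text
clock: 9.57
eef_pos: [0.5682, -0.1311, 0.0821]
orientation: [3.065, 0.201, -0.54]
contact_force: [-0.3, 0.0, -2.5]
width: 0.019
grasp_force: 88.0
```

Run:
```python
from h import *
st()
b=capture("scene");c=capture("side");np.save("a7.npy",b);np.save("b7.npy",c)
cv2.imwrite("pics/w7.png",np.hstack([cv2.resize(b[60:280,165:385][...,::-1],(400,400)),cv2.resize(c[100:300,130:330][...,::-1],(400,400))]))
```

```text
t 9.575 p [ 0.5682 -0.1311  0.0821] xaz 7.49 q [-0.249  0.749  1.433 -0.132  1.288  1.249] F [-0.3  0.  -2.5] w 0.018953966482976682 88.04471254348755
```

View pics/w7.png

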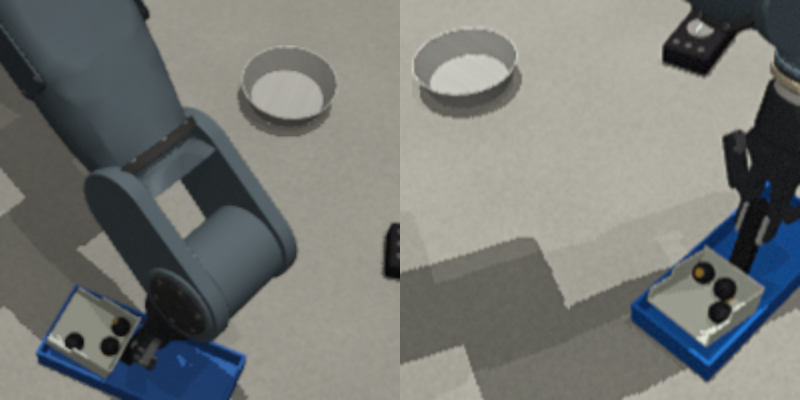

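The lifted pan shows all three knobs resting toward the back, with none left in the tray. The dish rim spans about (241..337, 84) in the left crop and (414..518, 66) in the right.

```bash
cat > plan.py <<'E'
from h import *
L=np.array([-.0995,0,.0733])
def Rm(psi,al):  # tool frame: x back, y=-left, z down; al nose-down
    B=Ro.from_euler('z',psi)*Ro.from_matrix(np.diag([1.,-1,-1]))
    return B*Ro.from_rotvec([0,al,0])
def tcp(lip,psi,al): return np.array(lip)-Rm(psi,al).apply(L)
def row(p0,R0,p1,R1):
    return np.r_[R0.inv().apply(p1-p0)*100,(R0.inv()*R1).as_rotvec()].round(3)
E
python3 - <<'E'
from plan import *
a,b=camera_model("scene"),camera_model("side")
A=[onz(a,p,.042) for p in((297.5,105),(350.3,106.7))];B=[onz(b,p,.042) for p in((137,132),(189,132))]
print(np.round(A,4),np.round(B,4),np.mean(A,0).round(4),np.mean(B,0).round(4))
# floor bright ellipse centroid at z=.004
for n,f,m,c in(("sc","a7.npy",a,(325,112)),("si","b7.npy",b,(165,136))):
    im=np.load(f);g=cv2.cvtColor(im,cv2.COLOR_RGB2GRAY);k=cv2.inRange(g,175,255)
    N,lab,S,C=cv2.connectedComponentsWithStats(k);l=lab[c[1],c[0]];print(n,g[c[1],c[0]],S[l],C[l],onz(m,C[l],.004).round(4) if l else 0)
s,R=st();R=Ro.from_matrix(R);print(R.inv().apply([0,0,1]).round(3),"up")
print((R.inv()*Rm(np.radians(7.5),-.35)).as_rotvec().round(3))
E
```

```text
[[0.4451 0.3364 0.042 ]
 [0.5733 0.4099 0.042 ]] [[0.4439 0.4096 0.042 ]
 [0.5562 0.3147 0.042 ]] [0.5092 0.3732 0.042 ] [0.5001 0.3622 0.042 ]
sc 174 [     0      0    512    384 174484] [229.78665093 185.0616962 ] 0
si 195 [145 127  39  20 555] [163.54414414 136.86486486] [0.5086 0.3864 0.004 ]
t 9.675 p [ 0.5681 -0.1312  0.0822] xaz 7.48 q [-0.249  0.749  1.433 -0.132  1.288  1.249] F [ 0.8  0.4 -2.4] w 0.01901758180278332 88.04588556289673
[-0.342 -0.    -0.94 ] up
[-0.    -0.001 -0.   ]
```

>>> {"name": "step_arm", "arguments": {
  "commands": [
    [-0.34,0,-0.94,0,0,0,0],
    [-0.7,0,-1.9,0,0,0,0],
    [-1.0,0,-2.8,0,0,0,0],
    [-1.0,0,-2.8,0,0,0,0],
    [-0.7,0,-1.9,0,0,0,0]
  ]
}}

```text
clock: 10.3
eef_pos: [0.5692, -0.1311, 0.1947]
orientation: [3.065, 0.2, -0.538]
contact_force: [-0.0, -0.5, -2.8]
width: 0.0191
grasp_force: 88.1
```

Run:
```python
from plan import *
from scipy.optimize import fsolve
a,b=camera_model("scene"),camera_model("side")
# column extents of the dish rim by gradient near guesses
for n,f,y0,c0,c1 in(("sc","a7.npy",100,280,370),("si","b7.npy",128,120,205)):
    g=cv2.cvtColor(np.load(f),cv2.COLOR_RGB2GRAY).astype(int)
    for y in range(y0,y0+10,3): d=np.abs(np.diff(g[y,c0:c1]));print(n,y,[(c0+i,d[i]) for i in np.where(d>18)[0]])
F=lambda v:[proj(a,np.array([*v,.042]))[0]-323.9,proj(b,np.array([*v,.042]))[0]-163]
D=fsolve(F,[.505,.37]);print(D,proj(a,np.array([*D,.042])),proj(b,np.array([*D,.042])))
```

```text
sc 100 [(np.int64(299), np.int64(27)), (np.int64(310), np.int64(23)), (np.int64(311), np.int64(21)), (np.int64(330), np.int64(23)), (np.int64(331), np.int64(20)), (np.int64(347), np.int64(44)), (np.int64(348), np.int64(25))]
sc 103 [(np.int64(298), np.int64(32)), (np.int64(306), np.int64(23)), (np.int64(307), np.int64(21)), (np.int64(335), np.int64(24)), (np.int64(336), np.int64(36)), (np.int64(348), np.int64(39)), (np.int64(349), np.int64(22))]
sc 106 [(np.int64(304), np.int64(26)), (np.int64(338), np.int64(30)), (np.int64(339), np.int64(38)), (np.int64(349), np.int64(38))]
sc 109 [(np.int64(295), np.int64(27)), (np.int64(296), np.int64(34)), (np.int64(297), np.int64(36)), (np.int64(302), np.int64(32)), (np.int64(303), np.int64(29)), (np.int64(340), np.int64(32)), (np.int64(341), np.int64(31)), (np.int64(348), np.int64(45)), (np.int64(349), np.int64(21))]
si 128 [(np.int64(137), np.int64(50)), (np.int64(157), np.int64(29)), (np.int64(160), np.int64(21)), (np.int64(173), np.int64(19)), (np.int64(176), np.int64(27)), (np.int64(187), np.int64(82)), (np.int64(188), np.int64(26))]
si 131 [(np.int64(135), np.int64(25)), (np.int64(136), np.int64(74)), (np.int64(151), np.int64(35)), (np.int64(179), np.int64(30)), (np.int64(181), np.int64(30)), (np.int64(186), np.int64(46))]
si 134 [(np.int64(135), np.int64(34)), (np.int64(136), np.int64(83)), (np.int64(147), np.int64(29)), (np.int64(148), np.int64(41)), (np.int64(182), np.int64(43)), (np.int64(183), np.int64(29)), (np.int64(184), np.int64(30)), (np.int64(186), np.int64(42)), (np.int64(188), np.int64(44)), (np.int64(189), np.int64(20))]
si 137 [(np.int64(137), np.int64(55)), (np.int64(145), np.int64(47)), (np.int64(146), np.int64(19)), (np.int64(183), np.int64(31)), (np.int64(184), np.int64(71)), (np.int64(186), np.int64(29)), (np.int64(190), np.int64(55))]
[0.50815065 0.37544962] [323.9        105.17814642] [163.         128.50830671]
```

```bash
cat > kin.py <<'E'
from plan import *
from scipy.optimize import least_squares
d=[((.351,1.652,1.139),.55,.231),((.49,1.442,1.21),.6262,.2309),((.574,1.323,1.244),.668,.2239),((.598,1.689,.85),.5808,.0783),((.578,1.727,.831),.567,.0783),((.697,1.518,1.16),.5783,.0803),((.749,1.433,1.288),.5831,.0821)]
def fk(v,q):
    a,b,c,h=v;A=q[0];B=A+q[1];C=B+q[2]
    return a*np.sin(A)+b*np.sin(B)+c*np.sin(C), h+a*np.cos(A)+b*np.cos(B)+c*np.cos(C)
f=lambda v:np.ravel([np.subtract(fk(v,q),(r_,z)) for q,r_,z in d])
S=least_squares(f,[.4,.4,.25,.2]);v=S.x
def ik(rr,z,al):
    s=least_squares(lambda q:[*np.subtract(fk(v,q),(rr,z)),5*(q.sum()-np.pi+al)],[.5,1.5,1.1-al]);return s.x.round(3),s.cost
E
python3 - <<'E'
from kin import *
print(v.round(3),np.abs(f(v)).max())
for al,zl in((-.2,.12),(0,.09),(.2,.065),(.5,.065),(.7,.065),(.85,.065),(.9,.09)):
    b=.0995*np.cos(al)-.0733*np.sin(al);h=.0733*np.cos(al)+.0995*np.sin(al)
    print(al,.629+.033+b,zl+h,ik(.662+b,zl+h,al))
E
```

```text
[0.451 0.438 0.258 0.248] 0.008426446515120367
-0.2 0.7740790864424816 0.17207128174165442 (array([1.047, 0.636, 1.659]), np.float64(1.3631239108307092e-27))
0 0.7615000000000001 0.1633 (array([0.858, 0.995, 1.289]), np.float64(2.253019042386005e-23))
0.2 0.7449541625479256 0.15660647856987162 (array([0.712, 1.282, 0.947]), np.float64(6.950681169293534e-30))
0.5 0.714177572928404 0.17702964287768252 (array([0.516, 1.626, 0.499]), np.float64(2.1013274334731483e-19))
0.7 0.6908806411602839 0.18516259220810327 (array([0.424, 1.83 , 0.187]), np.float64(2.16582377826011e-29))
0.85 0.6725994693187723 0.18812916490482834 (array([ 0.382,  1.97 , -0.06 ]), np.float64(4.843282652197248e-25))
0.9 0.6664323293672366 0.2135050381821743 (array([ 0.331,  1.997, -0.086]), np.float64(5.129060553659283e-26))
```

>>> {"name": "step_arm", "arguments": {
  "commands": [
    [0,0,0,-0.027,0,-0.075,0],
    [0,0,0,-0.051,0,-0.141,0],
    [0,0,0,-0.051,0,-0.141,0],
    [0,0,0,-0.051,0,-0.141,0],
    [0,0,0,-0.051,0,-0.141,0]
  ]
}}

```text
clock: 10.92
eef_pos: [0.5687, -0.1309, 0.1926]
orientation: [2.723, 1.176, -0.482]
contact_force: [1.3, -0.5, -1.9]
width: 0.019
grasp_force: 88.2
```

>>> {"name": "step_arm", "arguments": {
  "commands": [
    [0,0,0,-0.051,0,-0.141,0],
    [0,0,0,-0.051,0,-0.141,0],
    [0,0,0,-0.051,0,-0.141,0],
    [0,0,0,-0.051,0,-0.141,0],
    [0,0,0,-0.051,0,-0.141,0]
  ]
}}

```text
clock: 11.55
eef_pos: [0.5686, -0.1309, 0.1926]
orientation: [2.04, 2.029, -0.361]
contact_force: [-0.3, 0.3, -2.1]
width: 0.0193
grasp_force: 88.2
```

Run:
```python
from plan import *
s,R=st();print(Ro.from_matrix(R).inv().apply([0,0,1]).round(3))
c=capture("side");b=capture("scene")
cv2.imwrite("pics/w8.png",np.hstack([cv2.resize(b[150:300,165:365][...,::-1],(400,300)),cv2.resize(c[120:270,200:400][...,::-1],(400,300))]))
```

```text
t 11.55 p [ 0.5686 -0.1309  0.1926] xaz 89.71 q [-0.153  0.45   1.65  -0.404  1.03   0.061] F [-0.3  0.3 -2.1] w 0.019314917863155198 88.16701769828796
[-0.341 -0.003 -0.94 ]
```

View pics/w8.png

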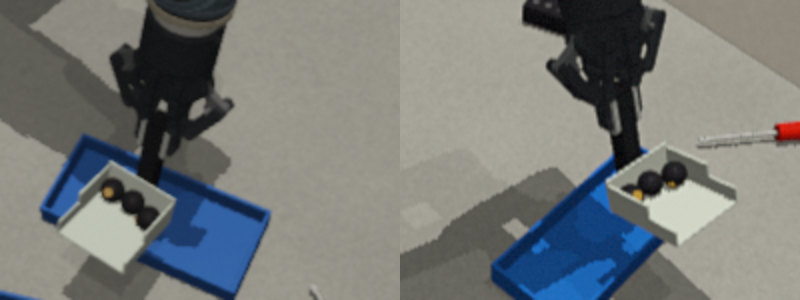

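All three knobs lie along the back wall of the pan, with the mouth now towards -y. The tray is empty. I'll continue the turn.

>>> {"name": "step_arm", "arguments": {
  "commands": [
    [0,0,0,-0.051,0,-0.141,0],
    [0,0,0,-0.051,0,-0.141,0],
    [0,0,0,-0.051,0,-0.141,0],
    [0,0,0,-0.051,0,-0.141,0],
    [0,0,0,-0.051,0,-0.141,0]
  ]
}}

```text
clock: 12.28
eef_pos: [0.5686, -0.131, 0.1923]
orientation: [1.138, 2.581, -0.201]
contact_force: [-0.1, 0.2, -2.1]
width: 0.0189
grasp_force: 88.0
```

>>> {"name": "step_arm", "arguments": {
  "commands": [
    [0,0,0,-0.051,0,-0.141,0],
    [0,0,0,-0.051,0,-0.141,0],
    [0,0,0,-0.051,0,-0.141,0],
    [0,0,0,-0.051,0,-0.141,0],
    [0,0,0,-0.051,0,-0.141,0]
  ]
}}

```text
clock: 12.9
eef_pos: [0.5686, -0.1309, 0.1922]
orientation: [0.113, 2.796, -0.018]
contact_force: [0.6, -0.2, -3.2]
width: 0.019
grasp_force: 87.9
```

>>> {"name": "step_arm", "arguments": {
  "commands": [
    [0,0,0,-0.051,0,-0.141,0],
    [0,0,0,-0.051,0,-0.141,0],
    [0,0,0,-0.051,0,-0.141,0],
    [0,0,0,-0.051,0,-0.141,0],
    [0,0,0,-0.04,0,-0.11,0]
  ]
}}

```text
clock: 13.52
eef_pos: [0.5704, -0.1289, 0.1938]
orientation: [-0.874, 2.678, 0.155]
contact_force: [0.4, 0.0, -1.6]
width: 0.019
grasp_force: 88.0
```

Run:
```python
from kin import *
s,R=st();R=Ro.from_matrix(R);p=np.array(s["eef_pos"])
D=np.array([.506,.374,0]);psi=np.radians(216.5);u=np.array([np.cos(psi),np.sin(psi),0])
for al,zl in((-.35,.14),(0,.08),(.9,.065)):
    t=tcp(D+.033*u+[0,0,zl],psi,al);print(al,t.round(4),row(p,R,t,Rm(psi,al)))
    print(ik(np.hypot(*t[:2]),t[2],-al))
```

```text
t 13.525 p [ 0.5704 -0.1289  0.1938] xaz -143.91 q [-0.436  0.381  1.752  0.389  0.883 -2.868] F [ 0.4  0.  -1.6] w 0.01898648051241652 88.01480770111084
-0.35 [0.3841 0.2838 0.1747] [-8.1080e+00  4.4301e+01  5.0790e+00  2.0000e-03 -1.1000e-02 -7.0000e-03]
(array([0.115, 2.146, 0.53 ]), np.float64(1.5353618838830355e-23))
0 [0.3995 0.2952 0.1533] [-9.1970e+00  4.4303e+01  7.7350e+00  3.0000e-03  3.3900e-01 -6.0000e-03]
(array([0.332, 1.884, 0.926]), np.float64(9.903414701681456e-17))
0.9 [0.4759 0.3517 0.1885] [-1.9333e+01  4.4371e+01  7.5750e+00  6.0000e-03  1.2390e+00 -4.0000e-03]
(array([1.001, 0.9  , 2.14 ]), np.float64(1.0879456708408517e-18))
```

>>> {"name": "step_arm", "arguments": {
  "commands": [
    [-0.27,1.5,0.17,0,0,0,0],
    [-0.55,3,0.34,0,0,0,0],
    [-0.77,4.2,0.48,0,0,0,0],
    [-0.77,4.2,0.48,0,0,0,0],
    [-0.77,4.2,0.48,0,0,0,0]
  ]
}}

```text
clock: 14.15
eef_pos: [0.4973, 0.0325, 0.1859]
orientation: [-0.87, 2.678, 0.153]
contact_force: [0.2, 0.1, -2.4]
width: 0.0194
grasp_force: 88.3
```

>>> {"name": "step_arm", "arguments": {
  "commands": [
    [-0.77,4.2,0.48,0,0,0,0],
    [-0.77,4.2,0.48,0,0,0,0],
    [-0.77,4.2,0.48,0,0,0,0],
    [-0.77,4.2,0.48,0,0,0,0],
    [-0.77,4.2,0.48,0,0,0,0]
  ]
}}

```text
clock: 14.78
eef_pos: [0.4091, 0.2279, 0.1765]
orientation: [-0.87, 2.678, 0.153]
contact_force: [0.3, 0.5, -1.8]
width: 0.0185
grasp_force: 88.3
```

>>> {"name": "step_arm", "arguments": {
  "commands": [
    [-0.55,3,0.34,0,0,0,0],
    [-0.37,2,0.23,0,0,0,0],
    [-0.22,1.2,0.14,0,0,0,0],
    [0,0,0,0,0,0,0]
  ]
}}

```text
clock: 15.28
eef_pos: [0.3836, 0.2848, 0.1736]
orientation: [-0.873, 2.678, 0.153]
contact_force: [-0.9, 0.1, -2.8]
width: 0.0191
grasp_force: 88.2
```

Run:
```python
from kin import *
s,R=st();R=Ro.from_matrix(R);p=np.array(s["eef_pos"])
b=capture("scene");c=capture("side")
cv2.imwrite("pics/w9.png",np.hstack([cv2.resize(b[50:230,220:460][...,::-1],(400,300)),cv2.resize(c[60:210,70:270][...,::-1],(400,300))]))
D=np.array([.506,.374,0]);psi=np.radians(216.5);u=np.array([np.cos(psi),np.sin(psi),0])
al0=-.35
for al,zl in((-.35,.13),(-.2,.105),(-.05,.08),(.05,.067),(.15,.065),(.3,.065),(.45,.065),(.6,.065),(.75,.065),(.9,.065)):
    t=tcp(D+.033*u+[0,0,zl],psi,al);print(al,row(p,R,t,Rm(psi,al)));p,R=t,Rm(psi,al)
```

```text
t 15.275 p [0.3836 0.2848 0.1736] xaz -143.91 q [ 0.519  0.167  2.112  0.078  0.527 -1.743] F [-0.9  0.1 -2.8] w 0.019066088055485052 88.2241952419281
-0.35 [ 0.303 -0.11   0.828  0.    -0.011 -0.007]
-0.2 [-0.35  -0.     0.944 -0.     0.15   0.   ]
-0.05 [-0.71   0.     1.046 -0.     0.15   0.   ]
0.05 [-0.717 -0.     0.342  0.     0.1    0.   ]
0.15 [-0.791  0.    -0.757  0.     0.1    0.   ]
0.3 [-1.207 -0.    -1.405  0.     0.15   0.   ]
0.45 [-1.207  0.    -1.405 -0.     0.15  -0.   ]
0.6 [-1.207 -0.    -1.405 -0.     0.15   0.   ]
0.75 [-1.207  0.    -1.405  0.     0.15  -0.   ]
0.9 [-1.207 -0.    -1.405  0.     0.15  -0.   ]
```

View pics/w9.png

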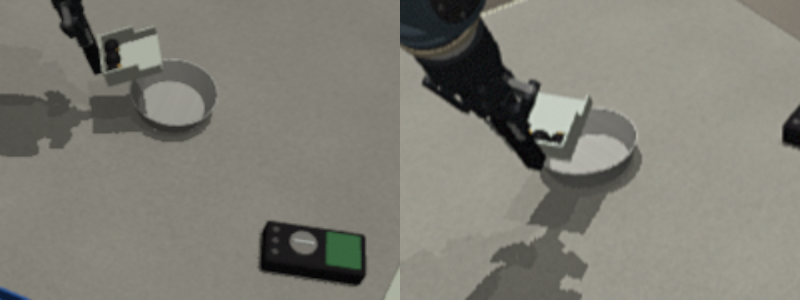

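Both views show the three knobs at the pan's back, with the pan's mouth over the near half of the dish. I'll tip slowly about the lip.

>>> {"name": "step_arm", "arguments": {
  "commands": [
    [0.3,-0.1,0.83,0,-0.01,0,0],
    [-0.35,0,0.94,0,0.15,0,0],
    [-0.35,0,0.52,0,0.075,0,0],
    [-0.35,0,0.52,0,0.075,0,0],
    [-0.35,0,0.17,0,0.05,0,0]
  ]
}}

```text
clock: 16.0
eef_pos: [0.4008, 0.294, 0.1463]
orientation: [0.97, -2.984, -0.002]
contact_force: [-0.1, 0.3, -2.1]
width: 0.0191
grasp_force: 88.3
```

>>> {"name": "step_arm", "arguments": {
  "commands": [
    [-0.35,0,0.17,0,0.05,0,0],
    [-0.4,0,-0.38,0,0.05,0,0],
    [-0.4,0,-0.38,0,0.05,0,0],
    [-0.4,0,-0.47,0,0.05,0,0],
    [-0.4,0,-0.47,0,0.05,0,0]
  ]
}}

```text
clock: 16.62
eef_pos: [0.4182, 0.3067, 0.1598]
orientation: [0.897, -2.757, 0.111]
contact_force: [0.3, 0.1, -1.7]
width: 0.0195
grasp_force: 88.3
```

>>> {"name": "step_arm", "arguments": {
  "commands": [
    [-0.4,0,-0.47,0,0.05,0,0],
    [0,0,0,0,0,0,0],
    [-0.6,0,-0.7,0,0.075,0,0],
    [-0.6,0,-0.7,0,0.075,0,0],
    [-0.6,0,-0.7,0,0.075,0,0]
  ]
}}

```text
clock: 17.25
eef_pos: [0.4418, 0.3241, 0.1762]
orientation: [0.815, -2.502, 0.217]
contact_force: [-0.3, 0.2, -1.3]
width: 0.0191
grasp_force: 88.4
```

>>> {"name": "step_arm", "arguments": {
  "commands": [
    [-0.6,0,-0.7,0,0.075,0,0],
    [-0.8,0,-0.93,0,0.1,0,0],
    [-0.8,0,-0.93,0,0.1,0,0],
    [-0.8,0,-0.93,0,0.1,0,0],
    [0,0,0,0,0,0,0]
  ]
}}

```text
clock: 17.88
eef_pos: [0.4781, 0.3506, 0.1826]
orientation: [0.701, -2.149, 0.337]
contact_force: [0.3, -0.3, -0.9]
width: 0.0189
grasp_force: 88.5
```

Run:
```python
from kin import *
s,R=st();print(Ro.from_matrix(R).inv().apply([0,0,1]).round(3))
b=capture("scene");c=capture("side");np.save("a10.npy",b);np.save("b10.npy",c)
D=np.array([.506,.374,.004])
for n,im in(("scene",b),("side",c)):
    m=camera_model(n);u0,v0=proj(m,D).astype(int);print(n,(u0,v0))
    w=im[v0-35:v0+35,u0-45:u0+45];k=cv2.inRange(w.max(2),0,60)
    N,_,S,C=cv2.connectedComponentsWithStats(k)
    for i in range(1,N):
        if S[i,4]>15:print(S[i],(C[i]+[u0-45,v0-35]).round(1),onz(m,C[i]+[u0-45,v0-35],.017).round(3))
```

```text
t 17.875 p [0.4781 0.3506 0.1826] xaz -143.77 q [ 0.573  0.969  0.95  -0.05   2.124 -1.634] F [ 0.3 -0.3 -0.9] w 0.018874474469405076 88.45746517181396
[ 0.785  0.002 -0.62 ]
scene (np.int64(321), np.int64(114))
[15  0 20  8 93] [298.2  81.4] [0.391 0.439 0.017]
[ 57  21  13  18 145] [339.1 107.8] [0.541 0.411 0.017]
[43 30  9  9 65] [323.1 113. ] [0.512 0.37  0.017]
[ 26  37  38  14 126] [319.7 125.2] [0.525 0.325 0.017]
side (np.int64(164), np.int64(139))
[ 18   0  14  21 214] [143.5 113.6] [0.512 0.506 0.017]
[50 18  8  9 44] [173.1 125.6] [0.551 0.397 0.017]
[44 29  9  9 59] [166.6 136.8] [0.509 0.366 0.017]
[53 34 14 12 50] [178.6 144.2] [0.518 0.316 0.017]
```

>>> {"name": "step_arm", "arguments": {
  "commands": [
    [2.4,0,-1.9,0,0,0,0],
    [4.5,0,-3.6,0,0,0,0],
    [3,0,-2.4,0,-0.15,0,0],
    [0,0,0,0,-0.15,0,0],
    [0,0,0,0,-0.15,0,0]
  ]
}}

```text
clock: 18.6
eef_pos: [0.4782, 0.3507, 0.3133]
orientation: [0.842, -2.582, 0.187]
contact_force: [-1.1, 1.0, -2.1]
width: 0.0189
grasp_force: 88.4
```

>>> {"name": "step_arm", "arguments": {
  "commands": [
    [0,0,0,0,-0.15,0,0],
    [0,0,0,0,-0.15,0,0],
    [0,0,0,0,-0.15,0,0],
    [0,0,0,0,0,0,0]
  ]
}}

```text
clock: 19.1
eef_pos: [0.4769, 0.3499, 0.3136]
orientation: [-0.973, 2.985, 0.003]
contact_force: [-1.0, 0.5, -1.6]
width: 0.0191
grasp_force: 88.4
```

Run:
```python
from kin import *
s,R=st();R=Ro.from_matrix(R);p=np.array(s["eef_pos"])
print(row(p,R,p,Rm(np.radians(216.2),0)))
q=np.array([.6172,.1107,p[2]]);print(row(p,R,q,R),row(p,Rm(np.radians(11.15),0),q,R))
b=capture("scene");c=capture("side")
D=np.array([.506,.374,.004])
W=[]
for n,im in(("scene",b),("side",c)):
    m=camera_model(n);u0,v0=proj(m,D).astype(int)
    w=im[v0-40:v0+35,u0-50:u0+50];W.append(cv2.resize(w[...,::-1],(400,300)));k=cv2.inRange(w.max(2),0,60)
    N,_,S,C=cv2.connectedComponentsWithStats(k)
    for i in range(1,N):
        if S[i,4]>15:print(S[i],onz(m,C[i]+[u0-50,v0-40],.017).round(3))
cv2.imwrite("pics/w10.png",np.hstack(W))
```

```text
t 19.1 p [0.4769 0.3499 0.3136] xaz -143.9 q [ 0.554  0.359  1.435  0.002  1.346 -1.648] F [-1.   0.5 -1.6] w 0.019054470252825716 88.37965250015259
[ 0.     0.     0.     0.002  0.002 -0.002]
[  2.756 -27.593  -0.048   0.      0.      0.   ] [ 9.1380e+00  2.6181e+01  0.0000e+00  3.0000e-03 -3.0000e-03  2.7060e+00]
[ 63  26  11  16 118] [0.541 0.41  0.017]
[48 35  9  9 66] [0.511 0.37  0.017]
[ 31  42  37  14 129] [0.524 0.324 0.017]
[ 46  23  17   9 110] [0.538 0.405 0.017]
[49 34  9  9 60] [0.51  0.366 0.017]
[58 39 14 13 56] [0.518 0.316 0.017]
```

The masks show three knobs in the dish in both views: one single blob and one double-size blob, all within 50 mm of the axis. I'll turn the scoop back.

>>> {"name": "step_arm", "arguments": {
  "commands": [
    [0,0,0,0,0,0.179,0],
    [0,0,0,0,0,0.179,0],
    [0,0,0,0,0,0.179,0],
    [0,0,0,0,0,0.179,0],
    [0,0,0,0,0,0.179,0]
  ]
}}

```text
clock: 19.82
eef_pos: [0.4787, 0.3512, 0.311]
orientation: [-0.423, -3.109, 0.002]
contact_force: [0.1, -0.1, -0.9]
width: 0.0188
grasp_force: 88.2
```

>>> {"name": "step_arm", "arguments": {
  "commands": [
    [0,0,0,0,0,0.179,0],
    [0,0,0,0,0,0.179,0],
    [0,0,0,0,0,0.179,0],
    [0,0,0,0,0,0.179,0],
    [0,0,0,0,0,0.179,0]
  ]
}}

```text
clock: 20.45
eef_pos: [0.4788, 0.3512, 0.311]
orientation: [-1.728, -2.62, 0.004]
contact_force: [0.8, -0.3, -2.2]
width: 0.0188
grasp_force: 88.2
```

>>> {"name": "step_arm", "arguments": {
  "commands": [
    [0,0,0,0,0,0.179,0],
    [0,0,0,0,0,0.179,0],
    [0,0,0,0,0,0.179,0],
    [0,0,0,0,0,0.179,0],
    [0,0,0,0,0,0.179,0]
  ]
}}

```text
clock: 21.08
eef_pos: [0.4788, 0.3511, 0.3111]
orientation: [-2.693, -1.616, 0.006]
contact_force: [0.8, -0.3, -1.3]
width: 0.0192
grasp_force: 88.2
```

>>> {"name": "step_arm", "arguments": {
  "commands": [
    [0,0,0,0,0,0.179,0],
    [0,0,0,0,0,0.179,0],
    [0,0,0,0,0,0.179,0],
    [0,0,0,0,0,0.179,0],
    [0,0,0,0,0,0.176,0]
  ]
}}

```text
clock: 21.7
eef_pos: [0.4788, 0.3512, 0.3111]
orientation: [3.127, 0.296, -0.006]
contact_force: [-0.2, -0.4, -2.3]
width: 0.019
grasp_force: 88.2
```

>>> {"name": "step_arm", "arguments": {
  "commands": [
    [1.5,4.4,0,0,0,0,0],
    [1.5,4.4,0,0,0,0,0],
    [1.5,4.4,0,0,0,0,0],
    [1.5,4.4,0,0,0,0,0],
    [1.5,4.4,0,0,0,0,0]
  ]
}}

```text
clock: 22.32
eef_pos: [0.5956, 0.1483, 0.3107]
orientation: [-3.126, -0.305, 0.006]
contact_force: [-0.8, 0.2, -0.7]
width: 0.019
grasp_force: 88.5
```

>>> {"name": "step_arm", "arguments": {
  "commands": [
    [1.6,4.2,0,0,0,0,0],
    [0,0,3,0,0,0,0],
    [0,0,5,0,0,0,0],
    [0,0,5,0,0,0,0],
    [0,0,5,0,0,0,0]
  ]
}}

```text
clock: 22.95
eef_pos: [0.6183, 0.1117, 0.129]
orientation: [-3.126, -0.305, 0.006]
contact_force: [0.6, 0.4, -1.8]
width: 0.0191
grasp_force: 88.5
```

Run:
```python
from kin import *
s,R=st();R=Ro.from_matrix(R);p=np.array(s["eef_pos"])
print(row(p,R,np.array([.6172,.1107,.0743]),Rm(np.radians(11.15),0)))
```

```text
t 22.95 p [0.6183 0.1117 0.129 ] xaz 11.16 q [1.040e-01 6.050e-01 1.522e+00 1.000e-03 1.019e+00 1.480e+00] F [ 0.6  0.4 -1.8] w 0.019105831781068613 88.4821343421936
[-1.110e-01  8.000e-02  5.468e+00 -1.000e-03  4.000e-03  0.000e+00]
```

>>> {"name": "step_arm", "arguments": {
  "commands": [
    [-0.1,0.1,2.5,0,0.004,0,0],
    [0,0,2,0,0,0,0],
    [0,0,0.7,0,0,0,0],
    [0,0,0.2,0,0,0,0]
  ],
  "squeeze": 60
}}

```text
clock: 23.45
eef_pos: [0.6178, 0.1107, 0.0774]
orientation: [-3.125, -0.305, -0.004]
contact_force: [0.1, -1.1, -0.9]
width: 0.0189
grasp_force: 88.4
```

>>> {"name": "step_arm", "arguments": {
  "commands": [
    [0,0,0.1,0,0,0,0],
    [0,0,0,0,0,0,0]
  ]
}}

```text
clock: 23.7
eef_pos: [0.6178, 0.1106, 0.0769]
orientation: [-3.125, -0.305, -0.006]
contact_force: [0.2, 0.4, -0.9]
width: 0.0188
grasp_force: 88.5
```

>>> {"name": "step_arm", "arguments": {
  "commands": [
    [0,0,0.15,0,0,0,0],
    [0,0,0.15,0,0,0,0],
    [0,0,0,0,0,0,0]
  ]
}}

```text
clock: 24.08
eef_pos: [0.6177, 0.1106, 0.0743]
orientation: [-3.125, -0.306, -0.005]
contact_force: [-3.0, -0.3, 7.9]
width: 0.0189
grasp_force: 90.1
```

Standing on the bench. Next I'll release and rise.

>>> {"name": "step_arm", "arguments": {
  "commands": [
    [0,0,0,0,0,0,2.5],
    [0,0,0,0,0,0,4],
    [0,0,0,0,0,0,6],
    [0,0,0,0,0,0,8.5],
    [0,0,0,0,0,0,8.5]
  ]
}}

```text
clock: 24.7
eef_pos: [0.6174, 0.1106, 0.0731]
orientation: [-3.125, -0.305, -0.004]
contact_force: [-0.5, 0.2, 0.8]
width: 0.085
grasp_force: 0.0
```

>>> {"name": "step_arm", "arguments": {
  "commands": [
    [0,0,-2,0,0,0,8.5],
    [0,0,-4,0,0,0,8.5],
    [0,0,-5,0,0,0,8.5],
    [0,0,-5,0,0,0,8.5],
    [0,0,0,0,0,0,8.5]
  ]
}}

```text
clock: 25.32
eef_pos: [0.6187, 0.1105, 0.2389]
orientation: [-3.125, -0.306, -0.017]
contact_force: [0.6, -0.1, -0.2]
width: 0.0851
grasp_force: 0.0
```

Run:
```python
from h import *
st();b=capture("scene");c=capture("side")
cv2.imwrite("pics/end.png",np.hstack([cv2.resize(b[75:225,220:420][...,::-1],(400,300)),cv2.resize(c[100:220,110:270][...,::-1],(400,300))]))
```

```text
t 25.325 p [0.6187 0.1105 0.2389] xaz 11.17 q [1.020e-01 4.820e-01 1.435e+00 1.000e-03 1.214e+00 1.478e+00] F [ 0.6 -0.1 -0.2] w 0.0850696812605065 0.0
```

View pics/end.png

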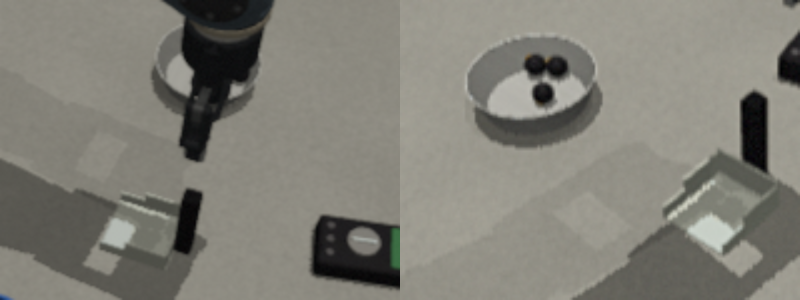

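The side crop shows all three knobs in the dish at (535,64), (557,66) and (543,93). The scoop stands upright at its old place and the gripper is clear.

```bash
python3 -c "
from station import job
print(job.close_job())"
```

```text
the job is handed in; nothing more can be done
None
```

All three knobs lie in the round dish, the scoop stands upright back where it stood with the gripper clear of it, and the job is handed in at about 25 s of the 72 s allowed; the hand-in returned no verdict.

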